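Level the portion balance by feel

TASK

These four closed pots are to go out as two servings of the same weight, two pots each, but three of them stand on the left tray of the balance, one on the right, and they cannot be told apart by looking. Press the raised right tray down to level by hand and feel how much it is short; then find, by hefting, the pot on the left that weighs half of that, carry just that one across and seat it fully in a free well, so that the balance stays level by itself with all four pots in their wells. The balance is delicate: be gentle, do not try pots out by setting wrong ones across, do not drop anything, and leave the other kitchen things where they are.

Things in the scene. Friction and masses are not known exactly. Their poses are not given: they have to be found in the camera images.
- balance: white two-pan kitchen balance, fixed to the worktop: base plate 125 x 350 mm, middle tower 120 mm high with a pointer on its front. Origin on the worktop under the middle of its base; z up, x away from the robot at yaw 0, y to the left; the trays' middles lie at y = +140 and -140 mm. Empty, it is level.
- beam (a joint): beam angle in rad: 0 level, positive with the left tray up, stops at -0.065 and +0.065. Moves freely but damped (about 0.4 s); a side 10 g heavier sinks 0.014 rad, 50 g heavier rests on its stop. The force needed to hold a tray down at level, pressed anywhere on it or on its pot, is the weight by which that side is short.
- tray_left: left (+y) round steel pan, 169 mm diameter, rim 7 mm high; stays horizontal, goes straight up and down. Origin at the middle of its floor, axes as the balance's. Floor 100 mm above the worktop when level, 91 at the lower stop, 109 at the upper; 1.4 mm higher per 0.01 rad of beam angle. Three wells, placed as in tray_right.
- tray_right: right (-y) pan, like tray_left but sinking with growing beam angle. Its wells are three thin collars on the floor, 52 mm inner and 58 mm outer diameter, 12 mm high, centred at x, y = (-47.5, 0), (23.8, 41.1), (23.8, -41.1) mm. A pot drops in with 1 mm of play and then stands on the floor; on a collar it stands 12 mm higher.
- pot_a: closed round steel pot, one of four alike outside: 50 mm diameter, straight, foot chamfered 1 mm, flat lid (fixed), 64 mm high; origin at the centre of its foot, z up. They weigh 75 to 330 g, each at least 70 g apart, shared out over the wells at random: three on the left tray, one on the right.
- pot_b: closed steel pot like pot_a outside, 50 mm diameter, 64 mm high, origin at the centre of its foot. Exactly one of the three pots on the left makes both sides equal (within 15 g) when it joins the one on the right; it weighs half of what the right side is short.
- pot_c: closed steel pot like pot_a outside, 50 mm diameter, 64 mm high, origin at the centre of its foot. 
- pot_d: closed steel pot like pot_a outside, 50 mm diameter, 64 mm high, origin at the centre of its foot. 
- mug: bystander: orange mug, 78 mm wide, 101 mm high, left of the balance; origin under its middle
- lemon: bystander: lemon, 78 x 55 x 56 mm, right of the balance; origin under its middle
- spread_tub: bystander: tub of spread, 96 x 137 x 53 mm, behind the balance; origin under its middle
- garlic: bystander: garlic bulb, 53 mm, to the right front; origin under its middle
Things that resemble listed ones, but are neither listed nor needed, are in the scene too. What is shaped like the pot_c but green or red is not meant. What is shaped like the pot_d but blue is not meant.

How it is judged:
By the outcome, as a careful person would: the job done as asked, in the order asked, and still so for the second after the job is handed in, with the robot touching nothing.
It also fails if it takes over 72 s, if anything falls off the work surface, if the arm or the gripper's body presses on something with over 40 N, if the wrist force passes 120 N, or if a joint passes its speed limit or range.

ROBOT

A 7-joint arm with a two-finger parallel gripper is mounted at the origin on a cart in front of the work surface, level with it; the furniture and walls round the work are solid. World frame = base frame: x ahead of the robot, y to its left, z up, the work surface at z = 0. Lengths are in mm, angles in rad, forces in N, time in s.
With the tool pointing down it reaches from about 400 to 875 mm from the base axis. Payload 4.4 kg.
Tool frame: the origin (TCP) lies between the finger pads; the fingertips stand 11 mm ahead of it and the grasp point (between the pads) lies 8 mm behind it; y points along the fingers, x is the direction in which the jaws open and shut, and the axes are right-handed (so a half turn about y gives the same grasp; the last joint's range is limited). The gripper opens to 85 mm and grips with 20 to 120 N. Pads are 22 mm wide; open, the fingers measure 114 mm over their backs; the gripper's body (76 mm by 85 mm) begins 54 mm behind the grasp point. The pads swing forward as they close: fully open they stand 13 mm farther back than shut.
Start: joints at [1.077, 0.628, 0.038, 1.517, -0.027, 0.996, -0.02], TCP at [269.693, -591.425, 242.313] pointing down, gripper open.
Joint ranges: [-3.06, 3.06], [-0.37, 2.12], [-1.25, 1.32], [0.18, 2.47], [-1.1, 4.24], [0.23, 1.98], [-2.94, 2.94]. Speed limits (rad/s): [2.57, 2.57, 3.14, 3.14, 3.14, 3.14, 3.14].

INTERFACE

Orientations are given as [roll, pitch, yaw] about the fixed x, y, z axes, in that order (R = Rz(yaw) Ry(pitch) Rx(roll)).
In Python, from cell import * gives the robot as it stands.
- The arm moves only by the shell command python3 -m jog 'ROWS'. ROWS is JSON, a list of rows, each an object of numbers: "x", "y", "z": the shift along the tool's x, y, z in mm; "ax", "ay", "az": the turn, a rotation vector about the tool's x, y, z in rad; "grip": the finger opening in mm, from 0 to 85.4. In form: [{"x": .., "y": .., "z": .., "ax": .., "ay": .., "az": .., "grip": ..}, ...]. A call has 1 to 5 rows; each row is the pose to reach, as a shift and turn from the pose commanded when the call began, along the tool's axes at that moment; what a row does not reach only later rows make up. A row lasts 1/10 s, in which the tool goes at most 50 mm and 8.59 degrees, less where a joint would pass 70% of its speed; a pose out of reach is approached as far as the arm can. A call with a gripper value outside its range is refused whole. The fingers move at their own pace and stop on an object; the grip force is fixed at half the most. Time passes only in rows, so rows that repeat a pose let the fingers close. It gives the time, the measured TCP pose, the force and the opening at its end, in the units of the state.
- read_state(): the state, without advancing time (a new reading comes with each control period).
- get_image(name): name is "side" or "top"; returns a dict with "color" (400x640x3 uint8, red, green, blue), "vfov" (degrees; the focal length in pixels is half the picture's height over the tangent of half this angle, whatever the lens; pixels are square), "cx", "cy" (the principal point, pixels), "camera_from_world" (4x4, takes a point from world to camera coordinates). Camera axes: x right, y down, z forward; pixel columns grow to the right and rows downward; lengths in mm; the calibration is good to about 2 mm. A picture is of the moment at which its call begins. There is no depth.
- finish_job(): hands the job in, once; it reports no verdict.
The state is a dict: "clock": time; "qpos": joint angles; "qd": joint speeds; "tau": joint torques, N m; "eef_pos": TCP position; "tool_rot": TCP orientation; "force": force on the tool from outside, world axes, zero at the start; "torque": the same for the moment, N m; "width": finger opening in mm.
Only numpy, scipy, OpenCV 4.12 (cv2) and the standard library are available. Lean on these libraries where they do the work, as an engineer would, in place of code of your own. Each camera call takes 0.05 s, during which the arm holds its last target.

## Working session

There is one attempt and no reset: what is moved stays moved. The work goes in short steps, Python scripts to look and compute and a shell command to move; the robot and the scene stay as the last step left them, time stands still between calls to the robot, and variables do not carry over. Pictures are saved under pics/ and viewed, and the job is handed in when it is done.

```bash
mkdir -p pics; ls; python3 - <<'E'
from cell import *
import cv2
print(read_state())
for n in("side","top"):
    d=get_image(n); cv2.imwrite(f"pics/{n}0.png",d["color"][:,:,::-1]); print(n,d["vfov"],d["cx"],d["cy"],d["camera_from_world"].tolist() if hasattr(d["camera_from_world"],'tolist') else d["camera_from_world"])
E
```

```text
pics
{'clock': 0.0, 'qpos': array([ 1.07720542,  0.62936937,  0.03841854,  1.51836206, -0.02702718,
        0.99630817, -0.01998479]), 'qd': array([ 7.56588518e-04,  2.55428922e-04, -4.50938742e-04,  7.21528035e-05,
        2.93853817e-05, -3.10584157e-04, -7.60561301e-04]), 'tau': array([ 3.70773378e-04, -5.63399184e+01,  1.22629814e+00, -1.93444526e+01,
        1.09570508e-02,  1.06929091e-02,  8.82278698e-06]), 'eef_pos': array([ 269.45415923, -590.85146539,  241.37548006]), 'tool_rot': array([-1.57078643,  0.00193009, -1.14298592]), 'force': array([-0.03893362, -0.0661226 , -0.65292494]), 'torque': array([ 0.04869726,  0.0508012 , -0.0195036 ]), 'width': 85.7255506408914}
side 54.26503900911487 326.3790693214122 203.75666512820584 [[-0.9186872293581945, -0.3944078251655159, -0.021359823556662483, 518.4383534455412], [-0.21465328321151061, 0.5439209879942172, -0.8112175582579026, 241.86612831239174], [0.3315686092209016, -0.740670254747416, -0.5843542000462687, 1319.7391695554038], [0.0, 0.0, 0.0, 1.0]]
top 50.07312851204231 316.05670274013147 204.70628433114672 [[0.015011890563513734, -0.999713439723177, -0.01864622156262991, -35.45869708790846], [-0.9834654372737116, -0.011396880210989087, -0.18073694920929645, 566.9843582050622], [0.18047264842556204, 0.021051117744907644, -0.9833547038642535, 1338.0407780791363], [0.0, 0.0, 0.0, 1.0]]
```

View pics/side0.png

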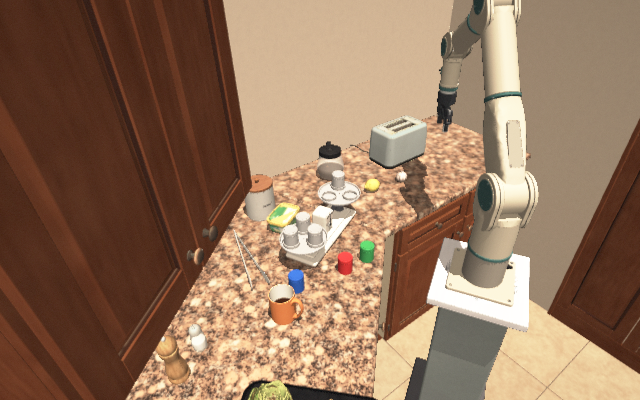

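View pics/top0.png

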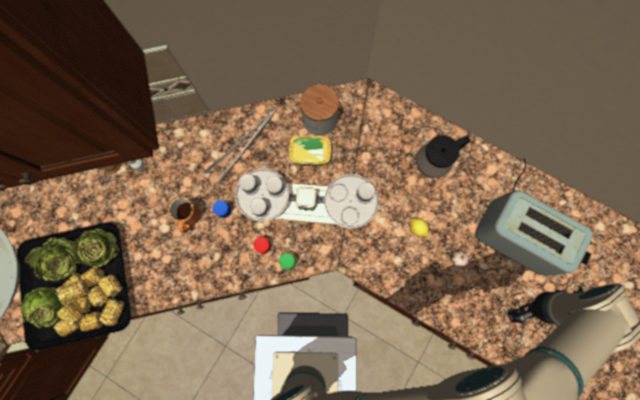

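```bash
python3 - <<'E'
import cv2
a=cv2.imread("pics/top0.png")[150:250,220:390]; cv2.imwrite("pics/topc.png",cv2.resize(a,None,fx=4.7,fy=4.7,interpolation=cv2.INTER_CUBIC))
a=cv2.imread("pics/side0.png")[160:280,260:380]; cv2.imwrite("pics/sidec.png",cv2.resize(a,None,fx=5,fy=5,interpolation=cv2.INTER_CUBIC))
E
```

```text
(no output)
```

View pics/topc.png

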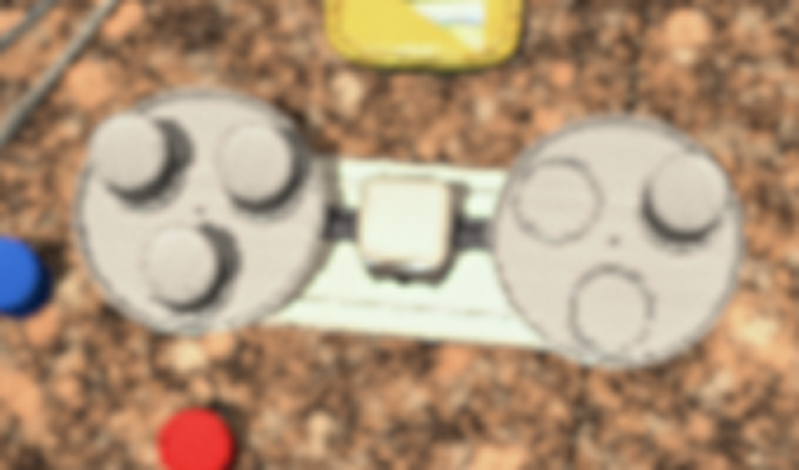

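View pics/sidec.png

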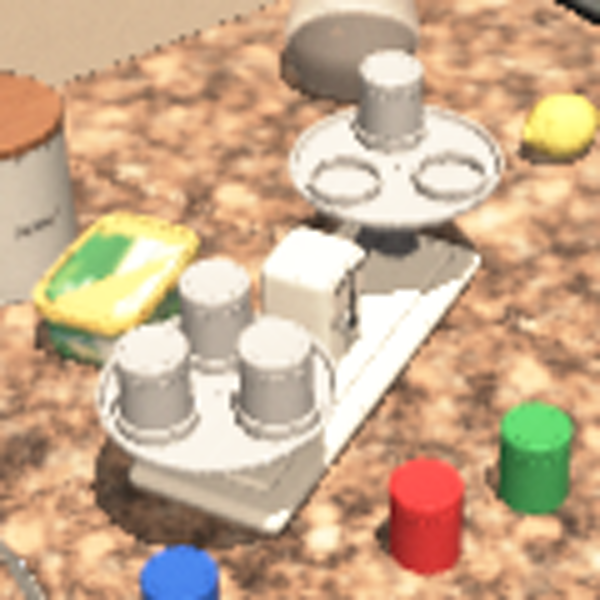

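```bash
cat > h.py <<'E'
from cell import *
import numpy as np, cv2
from scipy.optimize import least_squares
from scipy.spatial.transform import Rotation as R
def cam(d):
    f=200/np.tan(np.radians(d["vfov"])/2)
    return f,d["cx"],d["cy"],np.array(d["camera_from_world"])
def proj(c,P):
    f,cx,cy,T=c; q=T[:3,:3]@np.asarray(P,float)+T[:3,3]
    return np.array([cx+f*q[0]/q[2],cy+f*q[1]/q[2]])
W=[(-47.5,0),(23.8,41.1),(23.8,-41.1)]
E
cat > fit.py <<'E'
from h import *
C={n:cam(get_image(n)) for n in("side","top")}
ob={}
def t(x,y): return ("top",220+(x+.5)/4.7-.5,150+(y+.5)/4.7-.5)
def s(x,y): return ("side",260+(x+.5)/5-.5,160+(y+.5)/5-.5)
L=lambda i,z:(W[i][0],W[i][1]+140,z)
Rr=lambda i,z:(W[i][0],W[i][1]-140,z)
obs=[(t(200,210),(0,140,91)),(t(614,240),(0,-140,109)),(t(130,152),L(1,155)),(t(257,163),L(2,155)),(t(180,262),L(0,155)),(t(688,193),Rr(2,173)),
(t(558,200),Rr(1,121)),(t(612,308),Rr(0,121)),
(s(219,393),(0,140,91)),(s(398,167),(0,-140,109)),(s(152,347),L(1,155)),(s(215,282),L(2,155)),(s(277,343),L(0,155)),(s(392,73),Rr(2,173)),(s(345,180),Rr(1,121)),(s(450,177),Rr(0,121))]
def w(p,b):
    c,sn=np.cos(p[2]),np.sin(p[2]); return np.array([p[0]+c*b[0]-sn*b[1],p[1]+sn*b[0]+c*b[1],b[2]])
def res(p): return np.concatenate([proj(C[o[0]],w(p,b))-np.array(o[1:]) for o,b in obs])
r=least_squares(res,[600,0,0],loss="soft_l1")
print(r.x); print(res(r.x).reshape(-1,2).round(2))
for n,sl in(("top",slice(0,8)),("side",slice(8,16))):
    o2=obs[sl]; rr=least_squares(lambda p:np.concatenate([proj(C[o[0]],w(p,b))-np.array(o[1:]) for o,b in o2]),r.x); print(n,rr.x)
for i in range(3): print("L",i,w(r.x,L(i,0)),"R",w(r.x,Rr(i,0)))
E
python3 fit.py
```

```text
[ 5.78537041e+02  2.97681463e+00 -7.48123449e-02]
[[ 0.02  0.85]
 [ 0.45  0.87]
 [-0.62  0.13]
 [-0.79  0.05]
 [-0.53  0.9 ]
 [ 0.46  0.14]
 [-0.09 -0.  ]
 [-0.05  0.85]
 [-0.29 -0.15]
 [-0.67 -0.05]
 [-0.38 -0.35]
 [-0.47 -0.87]
 [-0.66 -0.63]
 [-0.36 -1.34]
 [-0.22 -1.35]
 [-0.12 -1.63]]
top [ 5.80033179e+02  2.55963577e+00 -7.57035086e-02]
side [ 5.75336719e+02  6.51227982e+00 -7.64798137e-02]
L 0 [541.63386574 146.13548771   0.        ] R [ 520.70594378 -133.0813135     0.        ]
L 1 [615.80634974 181.79137948   0.        ] R [594.87842778 -97.42542174   0.        ]
L 2 [609.66250979  99.82130426   0.        ] R [ 588.73458783 -179.39549695    0.        ]
```

```bash
cat > px.py <<'E'
from h import *
import sys
def back(c,u,v,z):
    f,cx,cy,T=c; d=T[:3,:3].T@np.array([(u-cx)/f,(v-cy)/f,1.]); o=-T[:3,:3].T@T[:3,3]
    return (o+d*(z-o[2])/d[2]).round(0)
E
python3 - <<'E'
from px import *
t=cam(get_image("top"))
for n,u,v,z in(("toasterL",478,235,0),("toaster near corner",560,275,0),("toasterL top",510,193,180),("kettle",437,165,50),("lemon",420,228,28),("garlic",460,259,25),("gripper",518,317,230),("red",262,245,60),("green",288,261,60),("blue",221,208,60),("mug",183,211,101),("tub",310,150,53),("canister",320,105,150)): print(n,back(t,u,v,z))
E
```

```text
toasterL [ 481. -563.    0.]
toaster near corner [ 355. -819.    0.]
toasterL top [ 585. -598.  180.]
kettle [ 705. -423.   50.]
lemon [ 499. -367.   28.]
garlic [ 400. -492.   25.]
gripper [ 236. -575.  230.]
red [434. 142.  60.]
green [384.  58.  60.]
blue [551. 279.  60.]
mug [533. 388. 101.]
tub [751.  -5.  53.]
canister [868. -38. 150.]
```

```bash
cat > go.py <<'E'
from h import *
import sys
x,y,z,yaw=map(float,sys.argv[1:5])
s=read_state(); r=s["tool_rot"]; Rm=R.from_euler("xyz",r)
d=Rm.inv().apply(np.array([x,y,z])-s["eef_pos"])
Rt=R.from_euler("xyz",[-np.pi/2,0,yaw])
print("clk",s["clock"],"pos",s["eef_pos"].round(1),"rot",r.round(4),"F",s["force"].round(2),"w",round(s["width"],1))
print("shift",d.round(2),"turn",(Rm.inv()*Rt).as_rotvec().round(4))
E
python3 go.py 589 -179 250 -0.075
```

```text
clk 0.25 pos [ 269.6 -591.2  241.9] rot [-1.5708e+00  9.0000e-04 -1.1430e+00] F [-0.9   0.23  0.53] w 85.4
shift [-242.53   -7.92  461.63] turn [-5.000e-04 -1.068e+00 -8.000e-04]
```

```bash
python3 -m jog '[{"x":-22,"y":-6,"z":41,"ay":-0.1,"grip":0},{"x":-44,"y":-12,"z":82,"ay":-0.2,"grip":0},{"x":-66,"y":-18,"z":124,"ay":-0.3,"grip":0},{"x":-88,"y":-18,"z":166,"ay":-0.4,"grip":0},{"x":-110,"y":-18,"z":208,"ay":-0.5,"grip":0}]'; python3 go.py 589 -179 250 -0.075
```

```text
clk 0.25 pos [ 269.6 -591.2  241.9] rot [-1.5708e+00  9.0000e-04 -1.1430e+00] F [-0.9   0.23  0.53] w 85.4
shift [-242.53   -7.92  461.63] turn [-5.000e-04 -1.068e+00 -8.000e-04]$[0]: bad value
```

```bash
python3 -m jog '[{"x":-22,"y":-6,"z":41,"ax":0,"ay":-0.1,"az":0,"grip":0},{"x":-44,"y":-12,"z":82,"ax":0,"ay":-0.2,"az":0,"grip":0},{"x":-66,"y":-18,"z":124,"ax":0,"ay":-0.3,"az":0,"grip":0},{"x":-88,"y":-18,"z":166,"ax":0,"ay":-0.4,"az":0,"grip":0},{"x":-110,"y":-18,"z":208,"ax":0,"ay":-0.5,"az":0,"grip":0}]'; python3 go.py 589 -179 250 -0.075
```

```text
clock: 0.75
eef_pos: [414.3, -403.6, 260.7]
tool_rot: [-1.571, -0.001, -0.639]
force: [0.4, -1.1, 0.2]
width: 12.9
clk 0.75 pos [ 414.3 -403.6  260.7] rot [-1.5709e+00 -7.0000e-04 -6.3910e-01] F [ 0.44 -1.1   0.16] w 12.9
shift [  6.28  10.65 284.47] turn [ 3.000e-04 -5.641e-01  7.000e-04]
```

```bash
python3 -m jog '[{"x":1,"y":2,"z":48,"ax":0,"ay":-0.12,"az":0,"grip":0},{"x":2,"y":4,"z":96,"ax":0,"ay":-0.24,"az":0,"grip":0},{"x":4,"y":6,"z":144,"ax":0,"ay":-0.36,"az":0,"grip":0},{"x":5,"y":8,"z":190,"ax":0,"ay":-0.47,"az":0,"grip":0},{"x":6,"y":10,"z":236,"ax":0,"ay":-0.564,"az":0,"grip":0}]'; python3 go.py 589 -179 215 -0.075
```

```text
clock: 1.25
eef_pos: [560.6, -218.3, 250.3]
tool_rot: [-1.571, -0.0, -0.075]
force: [1.2, -0.1, -0.3]
width: 0.1
clk 1.25 pos [ 560.6 -218.3  250.3] rot [-1.571e+00 -2.000e-04 -7.490e-02] F [ 1.21 -0.14 -0.29] w 0.1
shift [25.41 35.35 41.29] turn [0.0002 0.0001 0.0002]
```

```bash
python3 -m jog '[{"x":13,"y":18,"z":20,"ax":0,"ay":0,"az":0,"grip":0},{"x":25,"y":38,"z":41,"ax":0,"ay":0,"az":0,"grip":0},{"x":25.4,"y":45,"z":41.3,"ax":0,"ay":0,"az":0,"grip":0},{"x":25.4,"y":45,"z":41.3,"ax":0,"ay":0,"az":0,"grip":0}]'; python3 - <<'E'
from h import *
for n,(a,b,c,d) in(("side",(140,250,290,400)),("top",(130,260,300,430))):
    im=get_image(n); i=im["color"][a:b,c:d,::-1]; cv2.imwrite(f"pics/{n}1.png",cv2.resize(i,None,fx=5,fy=5,interpolation=cv2.INTER_CUBIC)[:600])
    s=read_state(); C=cam(im); p=s["eef_pos"]
    u=proj(C,p+[0,0,-11]); print(n,(u-[c,a]+.5)*5-.5, p.round(1), s["clock"])
E
```

```text
clock: 1.65
eef_pos: [587.2, -180.6, 204.0]
tool_rot: [-1.571, 0.003, -0.078]
force: [-1.6, -1.3, -0.5]
width: 0.1
side [242.85058343 142.27830571] [ 587.4 -181.8  205. ] 1.7
top [343.070698   300.04626819] [ 587.6 -182.4  205.7] 1.75
```

View pics/side1.png

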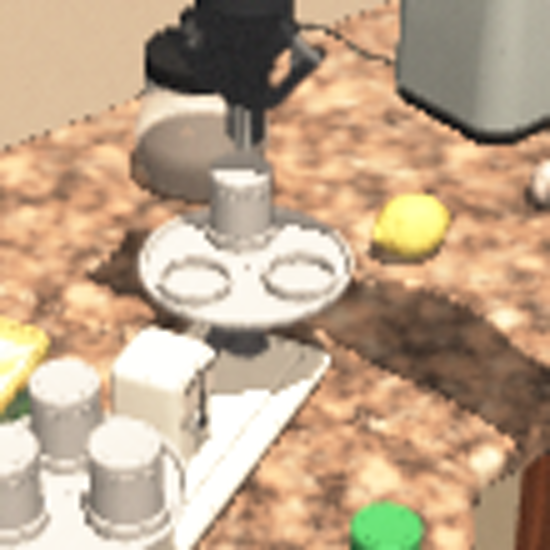

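View pics/top1.png

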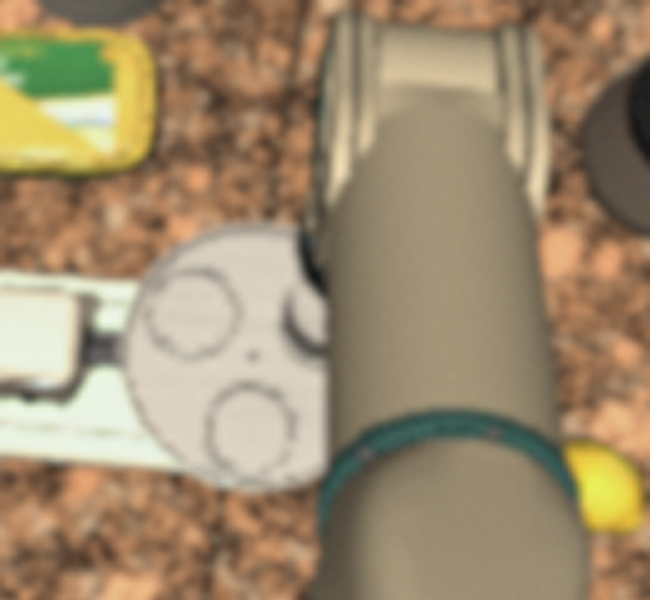

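```bash
cat > meas.py <<'E'
from h import *
import sys
n=int(sys.argv[1]); F=[];P=[];T=[];Q=[];M=[]
for i in range(n):
    get_image("side"); s=read_state(); F.append(s["force"]);P.append(s["eef_pos"]);T.append(s["tau"]);M.append(s["torque"]);Q.append(s["tool_rot"])
F,P,T,M,Q=map(np.array,(F,P,T,M,Q))
f=lambda A,k:(A.mean(0).round(k),A.std(0).round(k))
print("clk",s["clock"],"F",f(F,3),"\nP",f(P,2),"\ntau",f(T,3),"\nM",f(M,3),"\nrot",f(Q,4),"w",s["width"])
d=F[:,2]; print("Fz lag1",np.corrcoef(d[:-1],d[1:])[0,1])
E
python3 meas.py 40
```

```text
clk 3.75 F (array([-0.057, -0.208,  0.064]), array([0.506, 0.495, 0.491])) 
P (array([ 588.19, -180.86,  205.48]), array([0.07, 0.55, 0.31])) 
tau (array([-1.0000e-02, -5.4077e+01, -2.7340e+00, -1.7534e+01,  1.0000e-02,
        1.0000e-03,  1.0000e-03]), array([0.118, 0.155, 0.039, 0.041, 0.005, 0.001, 0.001])) 
M (array([-0.005,  0.003, -0.   ]), array([0.028, 0.027, 0.03 ])) 
rot (array([-1.5709e+00, -2.0000e-04, -7.9400e-02]), array([0.0003, 0.0004, 0.0007])) w -0.35159353541912775
Fz lag1 -0.382461414348129
```

```bash
python3 -m jog '[{"x":0.8,"y":8,"z":1.8,"ax":0,"ay":0,"az":0,"grip":0},{"x":0.8,"y":14,"z":1.8,"ax":0,"ay":0,"az":0,"grip":0},{"x":0.8,"y":17,"z":1.8,"ax":0,"ay":0,"az":0,"grip":0},{"x":0.8,"y":18,"z":1.8,"ax":0,"ay":0,"az":0,"grip":0},{"x":0.8,"y":18,"z":1.8,"ax":0,"ay":0,"az":0,"grip":0}]'; python3 meas.py 3; for i in 1 2 ; do python3 -m jog '[{"x":0,"y":0.5,"z":0,"ax":0,"ay":0,"az":0,"grip":0},{"x":0,"y":1,"z":0,"ax":0,"ay":0,"az":0,"grip":0}]'; done;  python3 meas.py 3
```

```text
clock: 4.25
eef_pos: [589.0, -178.9, 187.0]
tool_rot: [-1.571, 0.0, -0.079]
force: [0.4, -0.3, 0.4]
width: -0.4
clk 4.4 F (array([ 0.409,  0.239, -0.064]), array([0.174, 0.467, 0.48 ])) 
P (array([ 589.25, -178.93,  187.41]), array([0.06, 0.01, 0.11])) 
tau (array([-1.1000e-02, -5.4426e+01, -2.7230e+00, -1.6882e+01,  1.0000e-02,
        4.0000e-03, -1.0000e-03]), array([0.003, 0.045, 0.003, 0.031, 0.   , 0.001, 0.   ])) 
M (array([-0.029, -0.008,  0.024]), array([0.018, 0.03 , 0.019])) 
rot (array([-1.5708e+00, -2.0000e-04, -7.9100e-02]), array([0.    , 0.0002, 0.    ])) w 0.05644959343380937
Fz lag1 -1.0
clock: 4.6
eef_pos: [589.3, -178.9, 186.5]
tool_rot: [-1.571, -0.0, -0.079]
force: [-0.8, 0.4, -0.5]
width: 0.1
clock: 4.8
eef_pos: [589.2, -178.9, 185.3]
tool_rot: [-1.571, -0.0, -0.079]
force: [-0.1, 1.0, 0.3]
width: -0.1
clk 4.95 F (array([-0.003, -0.159,  0.055]), array([0.235, 0.214, 0.401])) 
P (array([ 589.1 , -178.88,  185.24]), array([0.01, 0.01, 0.02])) 
tau (array([-3.0000e-03, -5.4798e+01, -2.7440e+00, -1.6935e+01,  1.0000e-02,
       -5.0000e-03, -1.0000e-03]), array([0.002, 0.125, 0.01 , 0.05 , 0.   , 0.004, 0.001])) 
M (array([ 0.002, -0.009, -0.003]), array([0.02 , 0.023, 0.008])) 
rot (array([-1.5708e+00,  1.0000e-04, -7.9000e-02]), array([0., 0., 0.])) w 0.10899658213249344
Fz lag1 1.0
```

```bash
for i in 1 2 3 ; do python3 -m jog '[{"x":0,"y":0.5,"z":0,"ax":0,"ay":0,"az":0,"grip":0},{"x":0,"y":1,"z":0,"ax":0,"ay":0,"az":0,"grip":0}]' | grep -E "pos|force"; python3 meas.py 4 | grep -E "F|^P"; done
```

```text
eef_pos: [589.2, -178.9, 184.3]
force: [0.6, -0.4, 0.5]
clk 5.35 F (array([ 0.247, -0.266,  0.514]), array([0.724, 0.108, 0.73 ])) 
P (array([ 589.18, -178.88,  184.36]), array([0.01, 0.01, 0.01])) 
Fz lag1 -0.49293951912731704
eef_pos: [589.3, -178.9, 184.0]
force: [-1.3, 0.5, 6.2]
clk 5.75 F (array([-1.936,  0.155,  6.077]), array([0.647, 0.389, 0.372])) 
P (array([ 589.24, -178.9 ,  184.03]), array([0.01, 0.01, 0.05])) 
Fz lag1 0.022641348956974637
eef_pos: [589.2, -178.9, 183.1]
force: [-1.5, 0.2, 6.1]
clk 6.15 F (array([-1.725,  0.282,  6.026]), array([0.39 , 0.333, 0.24 ])) 
P (array([ 589.22, -178.91,  183.08]), array([0.01, 0.01, 0.04])) 
Fz lag1 -0.9114596857894689
```

```bash
python3 -m jog '[{"x":0,"y":0.8,"z":0,"ax":0,"ay":0,"az":0,"grip":0},{"x":0,"y":1.6,"z":0,"ax":0,"ay":0,"az":0,"grip":0},{"x":0,"y":2.4,"z":0,"ax":0,"ay":0,"az":0,"grip":0},{"x":0,"y":3.2,"z":0,"ax":0,"ay":0,"az":0,"grip":0},{"x":0,"y":4,"z":0,"ax":0,"ay":0,"az":0,"grip":0}]' | grep -E "pos|force";python3 -m jog '[{"x":0,"y":0.8,"z":0,"ax":0,"ay":0,"az":0,"grip":0},{"x":0,"y":1.6,"z":0,"ax":0,"ay":0,"az":0,"grip":0},{"x":0,"y":2.4,"z":0,"ax":0,"ay":0,"az":0,"grip":0},{"x":0,"y":3.2,"z":0,"ax":0,"ay":0,"az":0,"grip":0},{"x":0,"y":4,"z":0,"ax":0,"ay":0,"az":0,"grip":0}]' | grep -E "pos|force"; python3 meas.py 6 | grep -E "F|^P"
```

```text
eef_pos: [589.2, -178.9, 179.1]
force: [-2.1, 0.6, 6.4]
eef_pos: [589.2, -178.9, 175.2]
force: [-1.4, -0.0, 6.2]
clk 7.45 F (array([-1.773,  0.367,  6.201]), array([0.389, 0.606, 0.289])) 
P (array([ 589.24, -178.89,  175.13]), array([0.01, 0.02, 0.05])) 
Fz lag1 -0.3061763839591994
```

```bash
python3 meas.py 30 | grep -E "F|^P"; python3 - <<'E'
from h import *
im=get_image("side")["color"][160:280,260:380,::-1]; cv2.imwrite("pics/level1.png",cv2.resize(im,None,fx=5,fy=5,interpolation=cv2.INTER_CUBIC))
E
```

```text
clk 8.95 F (array([-1.717,  0.46 ,  6.321]), array([0.454, 0.516, 0.443])) 
P (array([ 589.24, -178.91,  175.18]), array([0.01, 0.02, 0.01])) 
Fz lag1 -0.09887538463222321
```

View pics/level1.png

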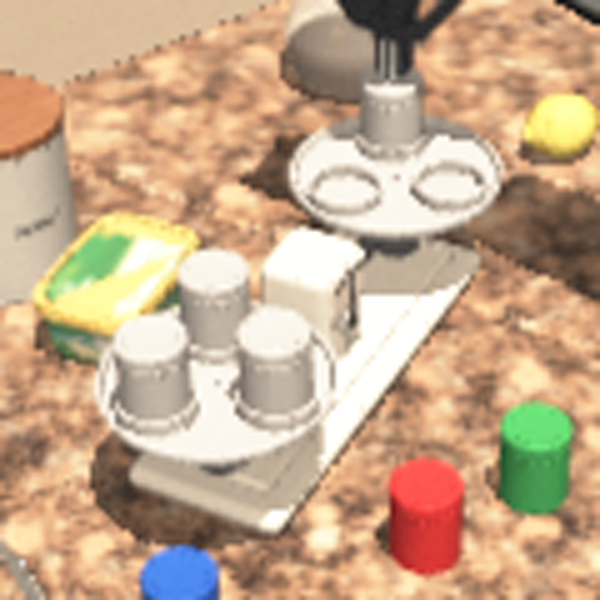

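```bash
python3 -m jog '[{"x":0,"y":-1.5,"z":0,"ax":0,"ay":0,"az":0,"grip":0},{"x":0,"y":-3.5,"z":0,"ax":0,"ay":0,"az":0,"grip":0},{"x":0,"y":-5.5,"z":0,"ax":0,"ay":0,"az":0,"grip":0},{"x":0,"y":-7.5,"z":0,"ax":0,"ay":0,"az":0,"grip":0},{"x":0,"y":-9,"z":0,"ax":0,"ay":0,"az":0,"grip":0}]' | grep -E "pos|force";python3 -m jog '[{"x":0,"y":-2,"z":0,"ax":0,"ay":0,"az":0,"grip":0},{"x":0,"y":-10,"z":0,"ax":0,"ay":0,"az":0,"grip":0},{"x":0,"y":-30,"z":0,"ax":0,"ay":0,"az":0,"grip":0},{"x":0,"y":-50,"z":0,"ax":0,"ay":0,"az":0,"grip":30},{"x":0,"y":-50,"z":20,"ax":0,"ay":0,"az":0,"grip":68}]' | grep -E "pos|force|clo"; python3 go.py 541.6 146.1 225 -0.075
```

```text
eef_pos: [589.2, -178.9, 184.2]
force: [-2.0, 1.1, 5.2]
clock: 10.0
eef_pos: [592.1, -162.8, 236.3]
force: [0.2, -0.6, -0.7]
clk 10.0 pos [ 592.1 -162.8  236.3] rot [-1.5741 -0.0053 -0.0842] F [ 0.23 -0.58 -0.74] w 28.3
shift [-76.34   9.85 303.57] turn [ 0.0034 -0.0092  0.0053]
```

```bash
python3 -m jog '[{"x":-10,"y":0,"z":40,"ax":0,"ay":0,"az":0,"grip":68},{"x":-22,"y":0,"z":86,"ax":0,"ay":0,"az":0,"grip":68},{"x":-34,"y":0,"z":132,"ax":0,"ay":0,"az":0,"grip":68},{"x":-46,"y":0,"z":178,"ax":0,"ay":0,"az":0,"grip":68},{"x":-58,"y":0,"z":224,"ax":0,"ay":0,"az":0,"grip":68}]' | grep -E "pos|force|clo"; python3 go.py 541.6 146.1 205 -0.075
```

```text
clock: 10.5
eef_pos: [550.2, 70.7, 233.8]
force: [1.5, 0.5, 1.1]
clk 10.5 pos [550.2  70.7 233.8] rot [-1.5706e+00 -7.0000e-04 -7.9300e-02] F [1.5  0.46 1.11] w 68.1
shift [-14.57  28.75  74.52] turn [-0.0002 -0.0043  0.0007]
```

```bash
python3 meas.py 2; python3 go.py 541.6 146.1 210 -0.075
```

```text
clk 10.6 F (array([-1.016,  3.732, -0.085]), array([0.773, 3.878, 0.254])) 
P (array([548.55,  80.29, 234.16]), array([0.45, 1.88, 0.01])) 
tau (array([  7.886, -46.308,   4.387, -17.274,   1.26 ,   0.236,  -0.342]), array([8.381, 1.026, 6.679, 0.389, 1.31 , 0.243, 0.174])) 
M (array([0.278, 0.054, 0.013]), array([0.224, 0.057, 0.036])) 
rot (array([-1.5638e+00,  5.0000e-04, -6.7000e-02]), array([0.0013, 0.0003, 0.0002])) w 67.9080277441596
Fz lag1 nan
clk 10.6 pos [549.   78.4 234.1] rot [-1.5651e+00  2.0000e-04 -6.6700e-02] F [-0.24 -0.15  0.17] w 67.9
shift [-11.9   24.53  66.9 ] turn [-0.0057  0.0083 -0.0002]
  c = cov(x, y, rowvar, dtype=dtype)
  c *= np.true_divide(1, fact)
  c *= np.true_divide(1, fact)
```

```bash
python3 -m jog '[{"x":-6,"y":5,"z":30,"ax":0,"ay":-0.004,"az":0,"grip":68},{"x":-13,"y":15,"z":64,"ax":0,"ay":-0.004,"az":0,"grip":68},{"x":-15.2,"y":25,"z":75,"ax":0,"ay":-0.004,"az":0,"grip":68},{"x":-15.2,"y":29,"z":76.2,"ax":0,"ay":-0.004,"az":0,"grip":68},{"x":-15.2,"y":29,"z":76.2,"ax":0,"ay":-0.004,"az":0,"grip":68}]' | grep -E "pos|force|clo"; python3 - <<'E'
from h import *
for n,(a,b,c,d) in(("side",(160,280,240,360)),("top",(140,250,200,330))):
    im=get_image(n); i=im["color"][a:b,c:d,::-1]; cv2.imwrite(f"pics/{n}2.png",cv2.resize(i,None,fx=5,fy=5,interpolation=cv2.INTER_CUBIC)[:600])
    s=read_state(); C=cam(im); p=s["eef_pos"]
    u=proj(C,p+[0,0,-11]); print(n,(u-[c,a]+.5)*5-.5, p.round(1), s["clock"])
E
```

```text
clock: 11.1
eef_pos: [541.3, 144.8, 203.7]
force: [0.1, -1.3, -0.2]
side [372.49108135 292.94191311] [541.8 144.2 204.1] 11.15
top [282.30721838 320.87676712] [542.1 144.1 204.4] 11.2
```

View pics/side2.png

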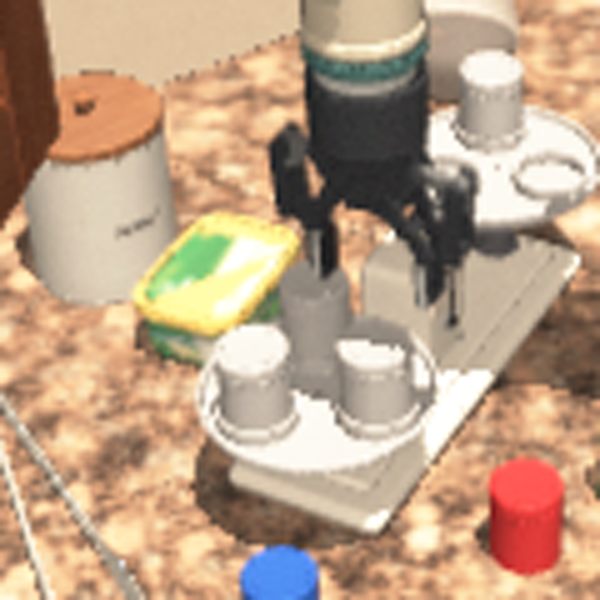

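View pics/top2.png

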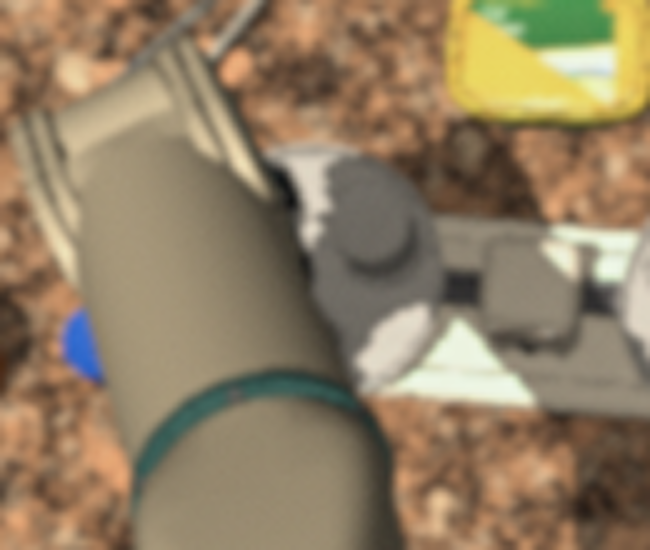

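```bash
python3 -m jog '[{"x":0,"y":15,"z":0,"ax":0,"ay":0,"az":0,"grip":68},{"x":0,"y":35,"z":0,"ax":0,"ay":0,"az":0,"grip":68},{"x":0,"y":55,"z":0,"ax":0,"ay":0,"az":0,"grip":68},{"x":0,"y":70,"z":0,"ax":0,"ay":0,"az":0,"grip":68},{"x":0,"y":75,"z":0,"ax":0,"ay":0,"az":0,"grip":68}]' | grep -E "pos|force|clo";python3 meas.py 5;python3 - <<'E'
from h import *
im=get_image("side"); i=im["color"][160:280,240:360,::-1]; cv2.imwrite(f"pics/side3.png",cv2.resize(i,None,fx=5,fy=5,interpolation=cv2.INTER_CUBIC))
E
```

```text
clock: 11.7
eef_pos: [541.2, 144.1, 128.3]
force: [-0.1, -0.1, -0.3]
clk 11.95 F (array([ 0.02 , -0.108, -0.247]), array([0.523, 0.471, 0.801])) 
P (array([541.89, 145.24, 129.54]), array([0.39, 0.54, 0.73])) 
tau (array([ 2.3000e-02, -5.1327e+01, -2.3210e+00, -1.3260e+01,  2.1000e-02,
       -2.3000e-02, -6.0000e-03]), array([0.095, 0.783, 0.085, 0.212, 0.007, 0.044, 0.007])) 
M (array([ 0.036, -0.001,  0.022]), array([0.015, 0.01 , 0.012])) 
rot (array([-1.5711e+00, -4.0000e-04, -7.6300e-02]), array([0.0007, 0.0012, 0.0005])) w 68.05886927260306
Fz lag1 0.7277726072887212
```

View pics/side3.png

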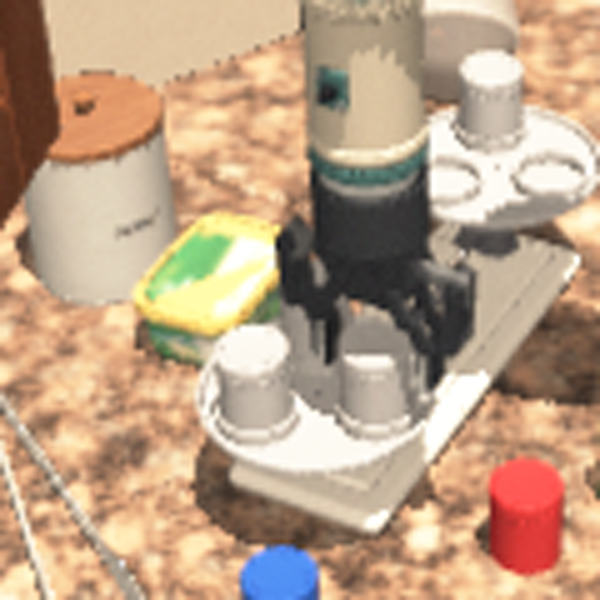

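```bash
python3 -m jog '[{"x":0,"y":0,"z":0,"ax":0,"ay":0,"az":0,"grip":58},{"x":0,"y":0,"z":0,"ax":0,"ay":0,"az":0,"grip":54},{"x":0,"y":0,"z":0,"ax":0,"ay":0,"az":0,"grip":53},{"x":0,"y":0,"z":0,"ax":0,"ay":0,"az":0,"grip":52}]';python3 meas.py 4|grep -E "F|P"
```

```text
clock: 12.4
eef_pos: [542.1, 146.2, 129.7]
tool_rot: [-1.57, -0.001, -0.075]
force: [1.8, -0.2, 1.7]
width: 51.8
clk 12.6 F (array([ 0.862, -0.081,  0.744]), array([0.353, 0.455, 0.541])) 
P (array([541.97, 146.2 , 129.56]), array([0.12, 0.02, 0.07])) 
Fz lag1 -0.9559344841661063
```

```bash
python3 -m jog '[{"x":1,"y":0,"z":0,"ax":0,"ay":0,"az":0,"grip":52},{"x":1.2,"y":0,"z":0,"ax":0,"ay":0,"az":0,"grip":52}]'|grep -E "pos|for";python3 meas.py 8|grep -E "F|P"
```

```text
eef_pos: [542.1, 145.9, 129.1]
force: [0.3, -0.3, -0.4]
clk 13.2 F (array([ 0.044, -0.179, -0.013]), array([0.429, 0.299, 0.477])) 
P (array([542.36, 145.97, 129.16]), array([0.13, 0.04, 0.08])) 
Fz lag1 0.35991145229067545
```

```bash
python3 -m jog '[{"x":0,"y":0,"z":0,"ax":0,"ay":0,"az":0,"grip":51},{"x":0,"y":0,"z":0,"ax":0,"ay":0,"az":0,"grip":50},{"x":0,"y":0,"z":0,"ax":0,"ay":0,"az":0,"grip":48},{"x":0,"y":0,"z":0,"ax":0,"ay":0,"az":0,"grip":45},{"x":0,"y":0,"z":0,"ax":0,"ay":0,"az":0,"grip":45}]'|grep -E "pos|for|wid";python3 meas.py 6|grep -E "F|P"
```

```text
eef_pos: [542.8, 146.0, 129.7]
force: [-0.0, -0.4, 4.1]
width: 47.9
clk 14.0 F (array([-0.384, -0.527,  4.991]), array([0.348, 0.542, 0.464])) 
P (array([542.84, 146.01, 129.62]), array([0.01, 0.01, 0.02])) 
Fz lag1 0.24690716210238114
```

```bash
python3 -m jog '[{"x":0,"y":-2,"z":0,"ax":0,"ay":0,"az":0,"grip":45},{"x":0,"y":-6,"z":0,"ax":0,"ay":0,"az":0,"grip":45},{"x":0,"y":-14,"z":0,"ax":0,"ay":0,"az":0,"grip":45},{"x":0,"y":-24,"z":0,"ax":0,"ay":0,"az":0,"grip":45},{"x":0,"y":-34,"z":0,"ax":0,"ay":0,"az":0,"grip":45}]'|grep -E "pos|for|wid";python3 -m jog '[{"x":0,"y":-5,"z":0,"ax":0,"ay":0,"az":0,"grip":45},{"x":0,"y":-6,"z":0,"ax":0,"ay":0,"az":0,"grip":45},{"x":0,"y":-6,"z":0,"ax":0,"ay":0,"az":0,"grip":45},{"x":0,"y":-6,"z":0,"ax":0,"ay":0,"az":0,"grip":45}]'|grep -E "pos|for|wid";python3 meas.py 30|grep -E "F|P";python3 - <<'E'
from h import *
im=get_image("side"); i=im["color"][160:280,240:360,::-1]; cv2.imwrite(f"pics/side4.png",cv2.resize(i,None,fx=5,fy=5,interpolation=cv2.INTER_CUBIC))
E
```

```text
eef_pos: [542.1, 146.1, 164.1]
force: [-0.2, -0.0, -2.2]
width: 47.7
eef_pos: [542.3, 145.9, 169.0]
force: [-0.3, -0.1, -1.3]
width: 48.0
clk 16.4 F (array([-0.062, -0.015, -1.6  ]), array([0.502, 0.465, 0.612])) 
P (array([542.6 , 145.99, 169.25]), array([0.1 , 0.04, 0.14])) 
Fz lag1 0.01740213668558229
```

View pics/side4.png

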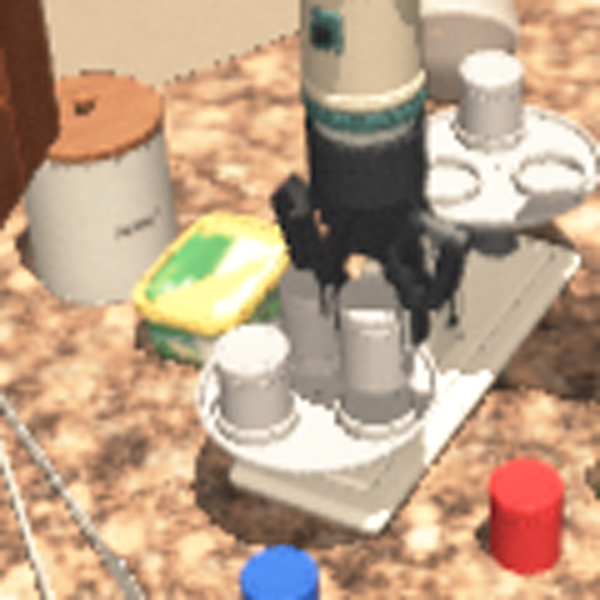

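```bash
python3 -m jog '[{"x":0,"y":8,"z":0,"ax":0,"ay":0,"az":0,"grip":45},{"x":0,"y":16,"z":0,"ax":0,"ay":0,"az":0,"grip":45},{"x":0,"y":22,"z":0,"ax":0,"ay":0,"az":0,"grip":45},{"x":0,"y":26,"z":0,"ax":0,"ay":0,"az":0,"grip":45},{"x":0,"y":29,"z":0,"ax":0,"ay":0,"az":0,"grip":45}]'|grep -E "pos|for|wid";python3 -m jog '[{"x":0,"y":2,"z":0,"ax":0,"ay":0,"az":0,"grip":45},{"x":0,"y":4,"z":0,"ax":0,"ay":0,"az":0,"grip":45},{"x":0,"y":6,"z":0,"ax":0,"ay":0,"az":0,"grip":45},{"x":0,"y":8,"z":0,"ax":0,"ay":0,"az":0,"grip":45},{"x":0,"y":9,"z":0,"ax":0,"ay":0,"az":0,"grip":45}]'|grep -E "pos|for|wid"; python3 meas.py 4|grep -E "F|P"
```

```text
eef_pos: [542.6, 146.1, 139.9]
force: [0.6, -0.4, -1.1]
width: 47.9
eef_pos: [542.8, 146.0, 131.2]
force: [0.5, -0.0, -1.3]
width: 48.1
clk 17.65 F (array([ 0.958,  0.103, -2.119]), array([0.503, 0.412, 0.538])) 
P (array([542.76, 146.02, 131.27]), array([0.03, 0.01, 0.09])) 
Fz lag1 -0.4237805654629177
```

```bash
python3 -m jog '[{"x":0,"y":0.5,"z":0,"ax":0,"ay":0,"az":0,"grip":45},{"x":0,"y":1,"z":0,"ax":0,"ay":0,"az":0,"grip":45},{"x":0,"y":1.4,"z":0,"ax":0,"ay":0,"az":0,"grip":45}]'|grep -E "pos|for|wid"; python3 meas.py 4|grep -E "F|P"
```

```text
eef_pos: [542.8, 146.1, 130.0]
force: [1.1, 0.4, -1.9]
width: 47.7
clk 18.15 F (array([ 0.859,  0.326, -1.281]), array([0.448, 0.686, 0.269])) 
P (array([542.76, 146.03, 129.93]), array([0.01, 0.02, 0.02])) 
Fz lag1 -0.450012930372576
```

```bash
python3 -m jog '[{"x":0,"y":0.4,"z":0,"ax":0,"ay":0,"az":0,"grip":45},{"x":0,"y":0.6,"z":0,"ax":0,"ay":0,"az":0,"grip":45}]'|grep -E "pos|for|wid"; python3 meas.py 4|grep -E "F|P"
```

```text
eef_pos: [542.8, 146.0, 129.7]
force: [-0.2, -0.2, 4.0]
width: 47.9
clk 18.55 F (array([-0.633, -0.688,  3.389]), array([0.569, 0.251, 0.821])) 
P (array([542.77, 146.04, 129.68]), array([0.02, 0.01, 0.02])) 
Fz lag1 0.7920537737479608
```

```bash
python3 -m jog '[{"x":0,"y":0,"z":0,"ax":0,"ay":0,"az":0,"grip":50},{"x":0,"y":0,"z":0,"ax":0,"ay":0,"az":0,"grip":52},{"x":0,"y":0,"z":0,"ax":0,"ay":0,"az":0,"grip":60},{"x":0,"y":0,"z":0,"ax":0,"ay":0,"az":0,"grip":68},{"x":0,"y":-1,"z":0,"ax":0,"ay":0,"az":0,"grip":68}]'|grep -E "pos|for|wid";python3 -m jog '[{"x":0,"y":-10,"z":0,"ax":0,"ay":0,"az":0,"grip":68},{"x":0,"y":-32,"z":0,"ax":0,"ay":0,"az":0,"grip":68},{"x":0,"y":-52,"z":0,"ax":0,"ay":0,"az":0,"grip":68},{"x":0,"y":-60,"z":0,"ax":0,"ay":0,"az":0,"grip":68},{"x":0,"y":-60,"z":0,"ax":0,"ay":0,"az":0,"grip":68}]'|grep -E "pos|for|wid|cl"; python3 go.py 610.9 99.8 188 -0.075;python3 - <<'E'
from h import *
im=get_image("side"); i=im["color"][160:280,240:360,::-1]; cv2.imwrite(f"pics/side5.png",cv2.resize(i,None,fx=5,fy=5,interpolation=cv2.INTER_CUBIC))
E
```

```text
eef_pos: [542.5, 146.0, 130.2]
force: [-0.4, 0.4, 0.4]
width: 68.2
clock: 19.55
eef_pos: [543.5, 146.3, 191.8]
force: [-0.6, -1.1, 0.1]
width: 68.1
clk 19.55 pos [543.5 146.3 191.8] rot [-1.5698 -0.0029 -0.0752] F [-0.58 -1.09  0.05] w 68.1
shift [ 70.67   3.98 -41.27] turn [-0.001  -0.0002  0.0029]
```

View pics/side5.png

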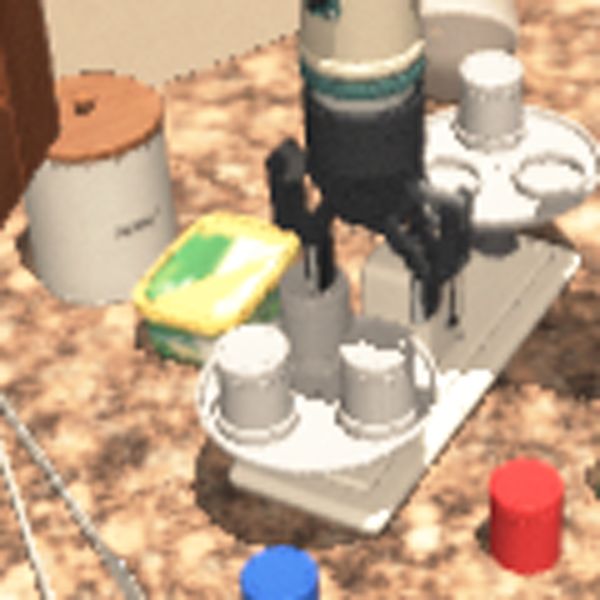

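```bash
python3 -m jog '[{"x":25,"y":0,"z":-14,"ax":0,"ay":0,"az":0,"grip":68},{"x":55,"y":0,"z":-32,"ax":0,"ay":0,"az":0,"grip":68},{"x":69,"y":0,"z":-39.5,"ax":0,"ay":0,"az":0,"grip":68},{"x":71.4,"y":0,"z":-41,"ax":0,"ay":0,"az":0,"grip":68},{"x":71.4,"y":0,"z":-41,"ax":0,"ay":0,"az":0,"grip":68}]'|grep -E "pos|for|wid|cl"; python3 meas.py 6|grep -E "F|P";python3 - <<'E'
from h import *
im=get_image("side"); i=im["color"][160:280,240:360,::-1]; cv2.imwrite(f"pics/side6.png",cv2.resize(i,None,fx=5,fy=5,interpolation=cv2.INTER_CUBIC))
E
```

```text
clock: 20.1
eef_pos: [609.8, 99.8, 189.1]
force: [-0.3, 0.3, -0.2]
width: 68.0
clk 20.4 F (array([-0.076,  0.187, -0.295]), array([0.25 , 0.644, 0.275])) 
P (array([609.64, 100.86, 190.03]), array([0.3 , 0.18, 0.36])) 
Fz lag1 -0.194357948046107
```

View pics/side6.png

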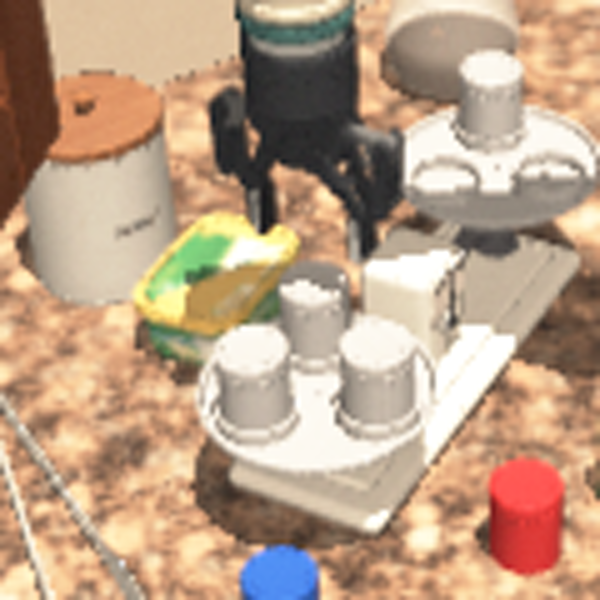

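Aligned over the far right-hand pot of the left tray. Descending.

```bash
python3 -m jog '[{"x":0.4,"y":12,"z":0,"ax":0,"ay":0,"az":0,"grip":68},{"x":0.4,"y":30,"z":0,"ax":0,"ay":0,"az":0,"grip":68},{"x":0.4,"y":48,"z":0,"ax":0,"ay":0,"az":0,"grip":68},{"x":0.4,"y":58,"z":0,"ax":0,"ay":0,"az":0,"grip":68},{"x":0.4,"y":60,"z":0,"ax":0,"ay":0,"az":0,"grip":62}]' | grep -E "pos|force|clo";python3 -m jog '[{"x":0,"y":0,"z":0,"ax":0,"ay":0,"az":0,"grip":58},{"x":0,"y":0,"z":0,"ax":0,"ay":0,"az":0,"grip":54},{"x":0,"y":0,"z":0,"ax":0,"ay":0,"az":0,"grip":53},{"x":0,"y":0,"z":0,"ax":0,"ay":0,"az":0,"grip":52}]' | grep -E "pos|force|clo"; python3 meas.py 5 |grep -E "F|P"
```

```text
clock: 20.95
eef_pos: [610.1, 99.6, 128.5]
force: [-0.1, 0.4, 0.3]
clock: 21.35
eef_pos: [611.6, 99.8, 131.0]
force: [0.4, 0.1, 0.3]
clk 21.6 F (array([0.367, 0.237, 0.346]), array([0.429, 0.361, 0.29 ])) 
P (array([611.34,  99.75, 130.66]), array([0.09, 0.01, 0.14])) 
Fz lag1 -0.8372898496994223
```

```bash
python3 -m jog '[{"x":0.3,"y":0.3,"z":0,"ax":0,"ay":0,"az":0,"grip":51},{"x":0.3,"y":0.3,"z":0,"ax":0,"ay":0,"az":0,"grip":50},{"x":0.3,"y":0.3,"z":0,"ax":0,"ay":0,"az":0,"grip":48},{"x":0.3,"y":0.3,"z":0,"ax":0,"ay":0,"az":0,"grip":45},{"x":0.3,"y":0.3,"z":0,"ax":0,"ay":0,"az":0,"grip":45}]'|grep -E "pos|for|wid";python3 meas.py 5|grep -E "F|P"
```

```text
eef_pos: [611.9, 99.7, 130.4]
force: [0.8, -0.9, 4.2]
width: 48.1
clk 22.35 F (array([ 0.803, -0.233,  4.224]), array([0.146, 0.459, 0.629])) 
P (array([611.86,  99.7 , 130.39]), array([0.02, 0.01, 0.01])) 
Fz lag1 0.35587472333821724
```

```bash
python3 -m jog '[{"x":0,"y":-2,"z":0,"ax":0,"ay":0,"az":0,"grip":45},{"x":0,"y":-6,"z":0,"ax":0,"ay":0,"az":0,"grip":45},{"x":0,"y":-14,"z":0,"ax":0,"ay":0,"az":0,"grip":45},{"x":0,"y":-24,"z":0,"ax":0,"ay":0,"az":0,"grip":45},{"x":0,"y":-34,"z":0,"ax":0,"ay":0,"az":0,"grip":45}]'|grep -E "pos|for|wid";python3 -m jog '[{"x":0,"y":-5,"z":0,"ax":0,"ay":0,"az":0,"grip":45},{"x":0,"y":-6,"z":0,"ax":0,"ay":0,"az":0,"grip":45},{"x":0,"y":-6,"z":0,"ax":0,"ay":0,"az":0,"grip":45},{"x":0,"y":-6,"z":0,"ax":0,"ay":0,"az":0,"grip":45}]'|grep -E "pos|for|wid";python3 meas.py 30|grep -E "F|P"
```

```text
eef_pos: [611.0, 99.8, 164.7]
force: [1.5, -0.1, -2.4]
width: 47.8
eef_pos: [611.1, 99.6, 169.7]
force: [-0.1, -0.7, -2.3]
width: 47.8
clk 24.75 F (array([ 0.217,  0.176, -2.428]), array([0.491, 0.54 , 0.442])) 
P (array([611.43,  99.71, 169.94]), array([0.11, 0.03, 0.15])) 
Fz lag1 -0.27958345478583735
```

```bash
python3 -m jog '[{"x":0,"y":8,"z":0,"ax":0,"ay":0,"az":0,"grip":45},{"x":0,"y":16,"z":0,"ax":0,"ay":0,"az":0,"grip":45},{"x":0,"y":24,"z":0,"ax":0,"ay":0,"az":0,"grip":45},{"x":0,"y":29,"z":0,"ax":0,"ay":0,"az":0,"grip":45},{"x":0,"y":32,"z":0,"ax":0,"ay":0,"az":0,"grip":45}]'|grep -E "pos|for|wid";python3 -m jog '[{"x":0,"y":2,"z":0,"ax":0,"ay":0,"az":0,"grip":45},{"x":0,"y":4,"z":0,"ax":0,"ay":0,"az":0,"grip":45},{"x":0,"y":6,"z":0,"ax":0,"ay":0,"az":0,"grip":45},{"x":0,"y":7,"z":0,"ax":0,"ay":0,"az":0,"grip":45},{"x":0,"y":7.4,"z":0,"ax":0,"ay":0,"az":0,"grip":45}]'|grep -E "pos|for|wid"; python3 meas.py 4|grep -E "F|P"
```

```text
eef_pos: [611.0, 99.7, 137.0]
force: [-0.8, -0.2, -2.4]
width: 48.4
eef_pos: [611.5, 99.7, 130.6]
force: [-0.2, -0.4, -3.4]
width: 48.0
clk 25.95 F (array([-0.367,  0.021, -2.444]), array([0.386, 0.263, 0.443])) 
P (array([611.54,  99.73, 130.69]), array([0.03, 0.01, 0.05])) 
Fz lag1 -0.4367944061953291
```

```bash
python3 -m jog '[{"x":0,"y":0.4,"z":0,"ax":0,"ay":0,"az":0,"grip":45},{"x":0,"y":0.7,"z":0,"ax":0,"ay":0,"az":0,"grip":45},{"x":0,"y":0.7,"z":0,"ax":0,"ay":0,"az":0,"grip":45}]'|grep -E "pos|for|wid"; python3 meas.py 3|grep -E "F|P"
```

```text
eef_pos: [611.6, 99.7, 130.5]
force: [-1.4, -0.1, 2.8]
width: 47.8
clk 26.4 F (array([-1.276, -0.435,  3.665]), array([0.444, 0.232, 0.775])) 
P (array([611.64,  99.74, 130.43]), array([0.01, 0.02, 0.02])) 
Fz lag1 0.9999999999999999
```

```bash
python3 -m jog '[{"x":0,"y":0,"z":0,"ax":0,"ay":0,"az":0,"grip":50},{"x":0,"y":0,"z":0,"ax":0,"ay":0,"az":0,"grip":52},{"x":0,"y":0,"z":0,"ax":0,"ay":0,"az":0,"grip":60},{"x":0,"y":0,"z":0,"ax":0,"ay":0,"az":0,"grip":68},{"x":0,"y":-1,"z":0,"ax":0,"ay":0,"az":0,"grip":68}]'|grep -E "pos|for|wid";python3 -m jog '[{"x":0,"y":-10,"z":0,"ax":0,"ay":0,"az":0,"grip":68},{"x":0,"y":-32,"z":0,"ax":0,"ay":0,"az":0,"grip":68},{"x":0,"y":-52,"z":0,"ax":0,"ay":0,"az":0,"grip":68},{"x":0,"y":-60,"z":0,"ax":0,"ay":0,"az":0,"grip":68},{"x":0,"y":-60,"z":15,"ax":0,"ay":0,"az":0,"grip":68}]'|grep -E "pos|for|wid|cl"; python3 -m jog '[{"x":0,"y":0,"z":25,"ax":0,"ay":0,"az":0,"grip":68},{"x":0,"y":0,"z":55,"ax":0,"ay":0,"az":0,"grip":68},{"x":-0.3,"y":0,"z":65,"ax":0,"ay":0,"az":0,"grip":68},{"x":-0.4,"y":0,"z":67.3,"ax":0,"ay":0,"az":0,"grip":68},{"x":-0.4,"y":0,"z":67.3,"ax":0,"ay":0,"az":0,"grip":68}]'|grep -E "pos|for|wid|cl"; python3 meas.py 6|grep -E "F|P";python3 - <<'E'
from h import *
im=get_image("side"); i=im["color"][160:280,240:360,::-1]; cv2.imwrite(f"pics/side7.png",cv2.resize(i,None,fx=5,fy=5,interpolation=cv2.INTER_CUBIC))
E
```

```text
eef_pos: [611.4, 99.7, 130.7]
force: [0.7, -0.3, -0.6]
width: 67.7
clock: 27.4
eef_pos: [613.8, 112.4, 192.5]
force: [0.6, -0.8, -0.5]
width: 67.8
clock: 27.9
eef_pos: [616.9, 181.2, 190.2]
force: [-0.3, -1.4, -0.6]
width: 68.1
clk 28.2 F (array([-0.105, -0.176,  0.009]), array([0.406, 0.233, 0.453])) 
P (array([617.36, 180.11, 190.71]), array([0.12, 0.27, 0.21])) 
Fz lag1 -0.8065409570962464
```

View pics/side7.png

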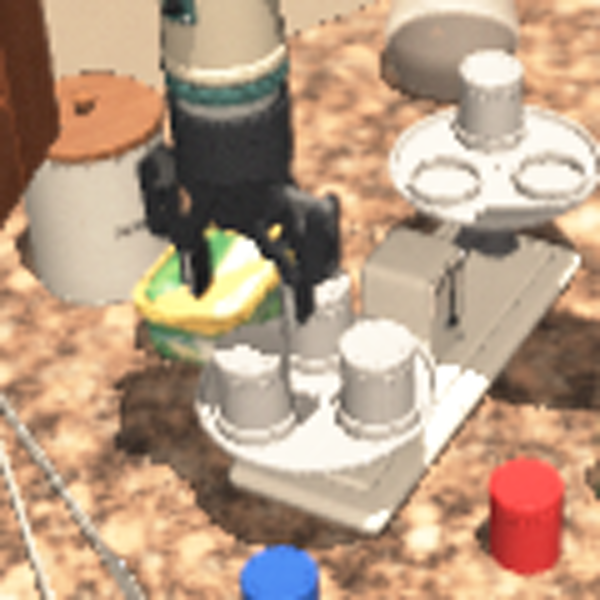

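```bash
python3 -m jog '[{"x":0.4,"y":12,"z":0,"ax":0,"ay":0,"az":0,"grip":68},{"x":0.4,"y":30,"z":0,"ax":0,"ay":0,"az":0,"grip":68},{"x":0.4,"y":48,"z":0,"ax":0,"ay":0,"az":0,"grip":68},{"x":0.4,"y":58,"z":0,"ax":0,"ay":0,"az":0,"grip":68},{"x":0.4,"y":60,"z":0,"ax":0,"ay":0,"az":0,"grip":62}]' | grep -E "pos|force|clo";python3 -m jog '[{"x":0,"y":0,"z":0,"ax":0,"ay":0,"az":0,"grip":58},{"x":0,"y":0,"z":0,"ax":0,"ay":0,"az":0,"grip":54},{"x":0,"y":0,"z":0,"ax":0,"ay":0,"az":0,"grip":53},{"x":0,"y":0,"z":0,"ax":0,"ay":0,"az":0,"grip":52}]' | grep -E "pos|force|clo"; python3 meas.py 5 |grep -E "F|P"
```

```text
clock: 28.75
eef_pos: [616.6, 181.3, 129.0]
force: [0.1, -0.1, 0.0]
clock: 29.15
eef_pos: [618.1, 181.9, 131.6]
force: [-0.1, -0.1, 0.7]
clk 29.4 F (array([0.035, 0.25 , 0.068]), array([0.277, 0.371, 0.459])) 
P (array([617.82, 181.83, 131.28]), array([0.08, 0.04, 0.15])) 
Fz lag1 -0.6887026718417837
```

```bash
python3 -m jog '[{"x":0,"y":0.5,"z":0,"ax":0,"ay":0,"az":0,"grip":51},{"x":0,"y":0.5,"z":0,"ax":0,"ay":0,"az":0,"grip":50},{"x":0,"y":0.5,"z":0,"ax":0,"ay":0,"az":0,"grip":48},{"x":0,"y":0.5,"z":0,"ax":0,"ay":0,"az":0,"grip":45},{"x":0,"y":0.5,"z":0,"ax":0,"ay":0,"az":0,"grip":45}]'|grep -E "pos|for|wid";python3 meas.py 5|grep -E "F|P"; python3 -m jog '[{"x":0,"y":-2,"z":0,"ax":0,"ay":0,"az":0,"grip":45},{"x":0,"y":-6,"z":0,"ax":0,"ay":0,"az":0,"grip":45},{"x":0,"y":-14,"z":0,"ax":0,"ay":0,"az":0,"grip":45},{"x":0,"y":-24,"z":0,"ax":0,"ay":0,"az":0,"grip":45},{"x":0,"y":-34,"z":0,"ax":0,"ay":0,"az":0,"grip":45}]'|grep -E "pos|for|wid";python3 -m jog '[{"x":0,"y":-5,"z":0,"ax":0,"ay":0,"az":0,"grip":45},{"x":0,"y":-6,"z":0,"ax":0,"ay":0,"az":0,"grip":45},{"x":0,"y":-6,"z":0,"ax":0,"ay":0,"az":0,"grip":45},{"x":0,"y":-6,"z":0,"ax":0,"ay":0,"az":0,"grip":45}]'|grep -E "pos|for|wid";python3 meas.py 30|grep -E "F|P"
```

```text
eef_pos: [618.0, 181.8, 130.8]
force: [0.2, -1.0, 3.8]
width: 48.0
clk 30.15 F (array([ 0.185, -0.575,  3.993]), array([0.336, 0.415, 0.514])) 
P (array([618.03, 181.81, 130.81]), array([0.01, 0.02, 0.02])) 
Fz lag1 -0.5491988608830625
eef_pos: [617.0, 181.8, 165.1]
force: [0.1, -0.5, -3.8]
width: 48.0
eef_pos: [617.3, 181.6, 170.1]
force: [0.1, -0.0, -2.9]
width: 48.1
clk 32.55 F (array([-0.071, -0.054, -3.19 ]), array([0.441, 0.412, 0.489])) 
P (array([617.59, 181.78, 170.34]), array([0.11, 0.05, 0.17])) 
Fz lag1 0.23932271202060104
```

```bash
python3 -m jog '[{"x":0,"y":-12,"z":0,"ax":0,"ay":0,"az":0,"grip":45},{"x":0,"y":-30,"z":0,"ax":0,"ay":0,"az":0,"grip":45},{"x":0,"y":-42,"z":-8,"ax":0,"ay":0,"az":0,"grip":45},{"x":0,"y":-47,"z":-28,"ax":0,"ay":0,"az":0,"grip":45},{"x":0,"y":-47,"z":-58,"ax":0,"ay":0,"az":0,"grip":45}]'|grep -E "pos|for|wid|cl";python3 -m jog '[{"x":0,"y":0,"z":-36,"ax":0,"ay":0,"az":0,"grip":45},{"x":0,"y":0,"z":-72,"ax":0,"ay":0,"az":0,"grip":45},{"x":0,"y":0,"z":-108,"ax":0,"ay":0,"az":0,"grip":45},{"x":0,"y":0,"z":-144,"ax":0,"ay":0,"az":0,"grip":45},{"x":0,"y":0,"z":-175,"ax":0,"ay":0,"az":0,"grip":45}]'|grep -E "pos|for|wid|cl"; python3 -m jog '[{"x":0,"y":0,"z":-25,"ax":0,"ay":0,"az":0,"grip":45},{"x":0,"y":0,"z":-40,"ax":0,"ay":0,"az":0,"grip":45},{"x":0,"y":5,"z":-47,"ax":0,"ay":0,"az":0,"grip":45},{"x":0,"y":15,"z":-47,"ax":0,"ay":0,"az":0,"grip":45},{"x":0,"y":25,"z":-47,"ax":0,"ay":0,"az":0,"grip":45}]'|grep -E "pos|for|wid|cl";python3 meas.py 10;python3 - <<'E'
from h import *
im=get_image("side"); i=im["color"][140:260,270:390,::-1]; cv2.imwrite(f"pics/side8.png",cv2.resize(i,None,fx=5,fy=5,interpolation=cv2.INTER_CUBIC))
E
```

```text
clock: 33.05
eef_pos: [614.0, 125.4, 219.5]
force: [-0.5, -0.0, -3.4]
width: 48.4
clock: 33.55
eef_pos: [599.8, -53.8, 218.3]
force: [0.7, 0.2, -3.9]
width: 47.8
clock: 34.05
eef_pos: [596.7, -95.6, 191.6]
force: [0.6, 0.4, -2.5]
width: 47.7
clk 34.55 F (array([-0.053, -0.091, -3.15 ]), array([0.412, 0.452, 0.588])) 
P (array([596.52, -96.25, 191.85]), array([0.63, 0.75, 1.09])) 
tau (array([ 6.9000e-02, -5.5675e+01, -3.0290e+00, -1.7867e+01,  1.7000e-02,
       -3.7000e-02, -6.0000e-03]), array([0.227, 1.724, 0.068, 0.736, 0.028, 0.092, 0.009])) 
M (array([-0.002, -0.008, -0.005]), array([0.03 , 0.041, 0.033])) 
rot (array([-1.5702e+00,  9.0000e-04, -7.3500e-02]), array([0.0006, 0.0018, 0.0009])) w 48.05652420095385
Fz lag1 0.16709789566008004
```

View pics/side8.png

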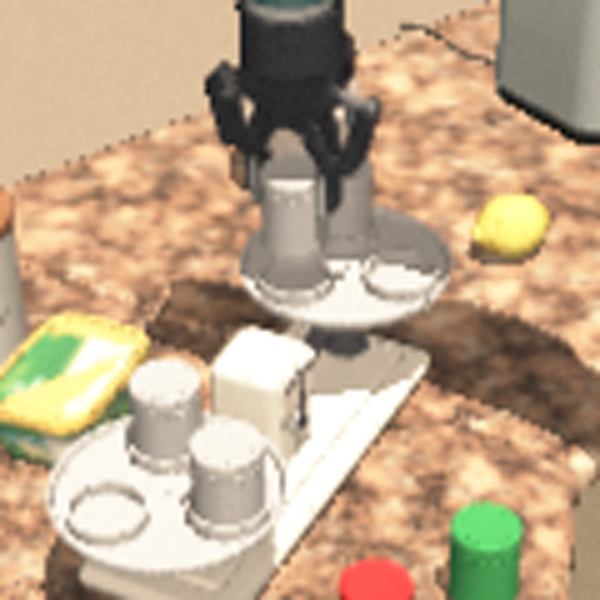

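```bash
python3 go.py 596.6 -97.4 164 -0.075; python3 -m jog '[{"x":0,"y":6,"z":-0.5,"ax":0,"ay":0,"az":0,"grip":45},{"x":0,"y":14,"z":-1,"ax":0,"ay":0,"az":0,"grip":45},{"x":0,"y":22,"z":-1,"ax":0,"ay":0,"az":0,"grip":45},{"x":0,"y":27,"z":-1,"ax":0,"ay":0,"az":0,"grip":45},{"x":0,"y":28,"z":-1,"ax":0,"ay":0,"az":0,"grip":45}]'|grep -E "pos|for|wid|cl"; python3 meas.py 8|grep -E "F|P|rot"; python3 go.py 596.6 -97.4 164 -0.075
```

```text
clk 34.6 pos [596.8 -97.4 192.7] rot [-1.5708e+00 -6.0000e-04 -7.5000e-02] F [-0.05  0.18 -2.73] w 47.9
shift [-0.25 28.71 -0.06] turn [0.     0.     0.0006]
clock: 35.1
eef_pos: [595.9, -98.4, 163.2]
force: [0.4, 0.5, -2.4]
width: 47.3
clk 35.5 F (array([-0.146, -0.09 , -3.211]), array([0.422, 0.337, 0.344])) 
P (array([596.7 , -98.4 , 164.46]), array([0.24, 0.04, 0.41])) 
rot (array([-1.5708e+00, -2.0000e-04, -7.5000e-02]), array([0.0001, 0.0007, 0.    ])) w 48.18775102627827
Fz lag1 -0.11599667878519515
clk 35.5 pos [596.8 -98.5 164.7] rot [-1.5709e+00 -6.0000e-04 -7.5100e-02] F [-0.45  0.65 -2.8 ] w 48.2
shift [-0.27  0.74  1.04] turn [ 0.0001 -0.0001  0.0006]
```

```bash
python3 -m jog '[{"x":-0.2,"y":0.5,"z":1,"ax":0,"ay":0,"az":0,"grip":45},{"x":-0.2,"y":2,"z":1,"ax":0,"ay":0,"az":0,"grip":45},{"x":-0.2,"y":3.5,"z":1,"ax":0,"ay":0,"az":0,"grip":45},{"x":-0.2,"y":4.5,"z":1,"ax":0,"ay":0,"az":0,"grip":45},{"x":-0.2,"y":5,"z":1,"ax":0,"ay":0,"az":0,"grip":45}]'|grep -E "pos|for|wid|cl"; python3 meas.py 4|grep -E "F|P|rot"
```

```text
clock: 36.0
eef_pos: [596.4, -97.4, 159.2]
force: [-0.1, -0.2, -3.3]
width: 47.6
clk 36.2 F (array([ 0.119,  0.375, -2.79 ]), array([0.519, 0.457, 0.22 ])) 
P (array([596.41, -97.43, 159.31]), array([0.05, 0.01, 0.09])) 
rot (array([-1.5708e+00,  2.0000e-04, -7.5100e-02]), array([0.    , 0.0001, 0.    ])) w 48.19753714206225
Fz lag1 -0.9470448486532669
```

```bash
python3 -m jog '[{"x":0,"y":1,"z":0,"ax":0,"ay":0,"az":0,"grip":45},{"x":0,"y":2,"z":0,"ax":0,"ay":0,"az":0,"grip":45},{"x":0,"y":3,"z":0,"ax":0,"ay":0,"az":0,"grip":45},{"x":0,"y":4,"z":0,"ax":0,"ay":0,"az":0,"grip":45}]'|grep -E "pos|for|wid|cl"; python3 meas.py 4|grep -E "F|P"; python3 -m jog '[{"x":0,"y":1,"z":0,"ax":0,"ay":0,"az":0,"grip":45},{"x":0,"y":2,"z":0,"ax":0,"ay":0,"az":0,"grip":45},{"x":0,"y":3,"z":0,"ax":0,"ay":0,"az":0,"grip":45},{"x":0,"y":4,"z":0,"ax":0,"ay":0,"az":0,"grip":45}]'|grep -E "pos|for|wid|cl"; python3 meas.py 4|grep -E "F|P"
```

```text
clock: 36.6
eef_pos: [596.5, -97.4, 155.3]
force: [0.2, -0.4, -2.5]
width: 47.9
clk 36.8 F (array([ 0.022, -0.071, -3.272]), array([0.478, 0.193, 0.372])) 
P (array([596.37, -97.4 , 155.28]), array([0.05, 0.01, 0.1 ])) 
Fz lag1 -0.4120106057175554
clock: 37.2
eef_pos: [596.4, -97.4, 151.3]
force: [-0.3, 0.0, -3.6]
width: 48.0
clk 37.4 F (array([ 0.237, -0.012, -2.919]), array([0.699, 0.376, 0.415])) 
P (array([596.38, -97.41, 151.27]), array([0.06, 0.01, 0.1 ])) 
Fz lag1 -0.7647149986314383
```

```bash
python3 -m jog '[{"x":0,"y":0.7,"z":0,"ax":0,"ay":0,"az":0,"grip":45},{"x":0,"y":1.4,"z":0,"ax":0,"ay":0,"az":0,"grip":45},{"x":0,"y":2,"z":0,"ax":0,"ay":0,"az":0,"grip":45},{"x":0,"y":2.5,"z":0,"ax":0,"ay":0,"az":0,"grip":45},{"x":0,"y":3,"z":0,"ax":0,"ay":0,"az":0,"grip":45}]'|grep -E "pos|for|wid|cl"; python3 meas.py 5|grep -E "F|P"; python3 -m jog '[{"x":0,"y":1,"z":0,"ax":0,"ay":0,"az":0,"grip":45},{"x":0,"y":2,"z":0,"ax":0,"ay":0,"az":0,"grip":45},{"x":0,"y":3,"z":0,"ax":0,"ay":0,"az":0,"grip":45}]'|grep -E "pos|for|wid|cl"; python3 meas.py 6|grep -E "F|P"
```

```text
clock: 37.9
eef_pos: [596.5, -97.4, 148.7]
force: [-0.0, 0.1, 0.8]
width: 47.7
clk 38.15 F (array([-0.881, -0.112, -0.696]), array([0.354, 0.358, 0.478])) 
P (array([596.46, -97.41, 148.59]), array([0.01, 0.01, 0.02])) 
Fz lag1 -0.3795876765341301
clock: 38.45
eef_pos: [596.5, -97.4, 145.4]
force: [-0.4, 0.2, -0.6]
width: 47.8
clk 38.75 F (array([-0.88 , -0.049, -0.413]), array([0.164, 0.497, 0.429])) 
P (array([596.46, -97.41, 145.32]), array([0.02, 0.03, 0.08])) 
Fz lag1 -0.5065117215507975
```

```bash
python3 -m jog '[{"x":0,"y":1,"z":0,"ax":0,"ay":0,"az":0,"grip":45},{"x":0,"y":2,"z":0,"ax":0,"ay":0,"az":0,"grip":45},{"x":0,"y":3.2,"z":0,"ax":0,"ay":0,"az":0,"grip":45},{"x":0,"y":4.3,"z":0,"ax":0,"ay":0,"az":0,"grip":45},{"x":0,"y":5.4,"z":0,"ax":0,"ay":0,"az":0,"grip":45}]'|grep -E "pos|for|wid|cl"; python3 meas.py 16|grep -E "F|P";python3 - <<'E'
from h import *
im=get_image("side"); i=im["color"][140:260,270:390,::-1]; cv2.imwrite(f"pics/side9.png",cv2.resize(i,None,fx=5,fy=5,interpolation=cv2.INTER_CUBIC))
E
```

```text
clock: 39.25
eef_pos: [596.5, -97.4, 139.9]
force: [-0.7, 0.5, -0.1]
width: 48.2
clk 40.05 F (array([-1.124,  0.115,  0.004]), array([0.471, 0.56 , 0.58 ])) 
P (array([596.46, -97.41, 140.  ]), array([0.01, 0.02, 0.09])) 
Fz lag1 -0.044838085942252165
```

View pics/side9.png

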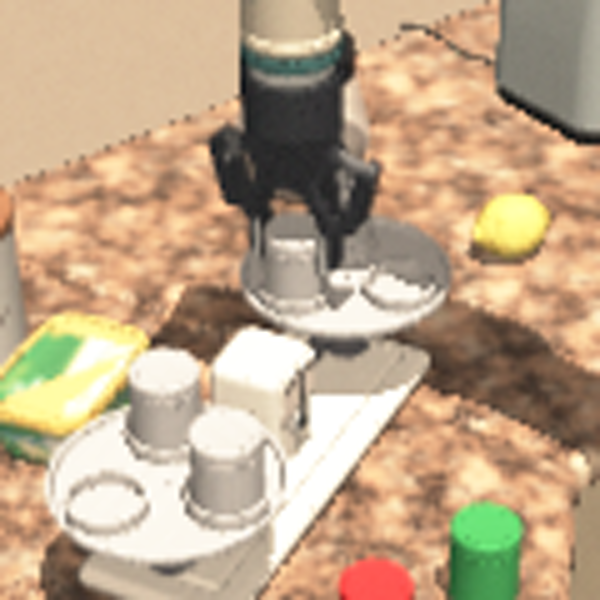

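```bash
python3 -m jog '[{"x":0,"y":0,"z":0,"ax":0,"ay":0,"az":0,"grip":49},{"x":0,"y":0,"z":0,"ax":0,"ay":0,"az":0,"grip":51},{"x":0,"y":0,"z":0,"ax":0,"ay":0,"az":0,"grip":54},{"x":0,"y":0,"z":0,"ax":0,"ay":0,"az":0,"grip":60},{"x":0,"y":0,"z":0,"ax":0,"ay":0,"az":0,"grip":68}]'|grep -E "pos|for|wid|cl"; python3 -m jog '[{"x":0,"y":0,"z":0,"ax":0,"ay":0,"az":0,"grip":68},{"x":0,"y":0,"z":0,"ax":0,"ay":0,"az":0,"grip":68}]'|grep -E "pos|for|wid|cl"; python3 meas.py 8|grep -E "F|P";python3 - <<'E'
from h import *
im=get_image("side"); i=im["color"][140:260,270:390,::-1]; cv2.imwrite(f"pics/side10.png",cv2.resize(i,None,fx=5,fy=5,interpolation=cv2.INTER_CUBIC))
E
```

```text
clock: 40.6
eef_pos: [596.7, -97.4, 140.1]
force: [1.1, 0.1, 0.1]
width: 68.2
clock: 40.8
eef_pos: [596.5, -97.4, 140.1]
force: [-0.1, -0.1, 0.0]
width: 67.9
clk 41.2 F (array([ 0.019, -0.041,  0.049]), array([0.571, 0.414, 0.351])) 
P (array([596.47, -97.4 , 140.03]), array([0.01, 0.01, 0.01])) 
Fz lag1 -0.0910268764578099
```

View pics/side10.png

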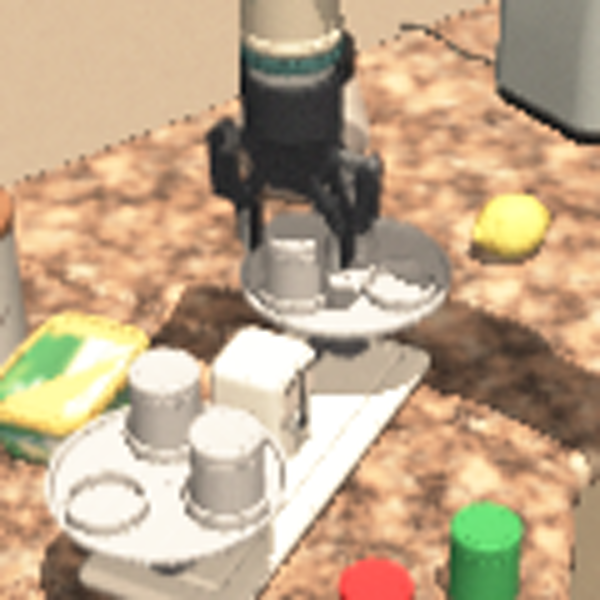

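```bash
python3 -m jog '[{"x":0,"y":-4,"z":0,"ax":0,"ay":0,"az":0,"grip":68},{"x":0,"y":-20,"z":0,"ax":0,"ay":0,"az":0,"grip":68},{"x":0,"y":-45,"z":0,"ax":0,"ay":0,"az":0,"grip":68},{"x":0,"y":-75,"z":0,"ax":0,"ay":0,"az":0,"grip":68},{"x":0,"y":-110,"z":0,"ax":0,"ay":0,"az":0,"grip":68}]'|grep -E "pos|for|wid|cl"; python3 -m jog '[{"x":-20,"y":0,"z":-35,"ax":0,"ay":0,"az":0,"grip":68},{"x":-45,"y":0,"z":-75,"ax":0,"ay":0,"az":0,"grip":68},{"x":-70,"y":0,"z":-115,"ax":0,"ay":0,"az":0,"grip":68},{"x":-95,"y":0,"z":-150,"ax":0,"ay":0,"az":0,"grip":68},{"x":-115,"y":0,"z":-180,"ax":0,"ay":0,"az":0,"grip":68}]'|grep -E "pos|for|wid|cl";python3 -m jog '[{"x":0,"y":0,"z":-20,"ax":0,"ay":0,"az":0,"grip":68},{"x":0,"y":0,"z":-30,"ax":0,"ay":0,"az":0,"grip":68},{"x":0,"y":0,"z":-30,"ax":0,"ay":0,"az":0,"grip":68},{"x":0,"y":0,"z":-30,"ax":0,"ay":0,"az":0,"grip":68},{"x":0,"y":0,"z":-30,"ax":0,"ay":0,"az":0,"grip":68}]'|grep -E "pos|for|wid|cl"; python3 - <<'E'
from h import *
im=get_image("side"); i=im["color"][160:280,260:380,::-1]; cv2.imwrite(f"pics/side11.png",cv2.resize(i,None,fx=5,fy=5,interpolation=cv2.INTER_CUBIC))
i=get_image("top")["color"][:,:,::-1]; cv2.imwrite("pics/top11f.png",i);cv2.imwrite("pics/top11.png",cv2.resize(i[150:250,220:390],None,fx=4.7,fy=4.7,interpolation=cv2.INTER_CUBIC))
E
```

```text
clock: 41.75
eef_pos: [595.8, -97.4, 250.7]
force: [0.8, 0.2, -0.3]
width: 68.0
clock: 42.25
eef_pos: [466.3, -270.4, 250.4]
force: [0.2, -1.4, 1.4]
width: 68.2
clock: 42.75
eef_pos: [466.9, -296.4, 250.0]
force: [-0.3, 0.7, -0.1]
width: 67.9
```

View pics/side11.png

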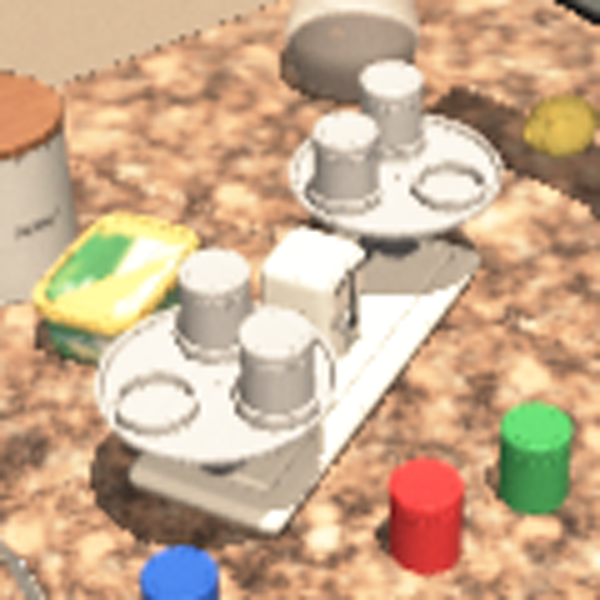

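View pics/top11.png

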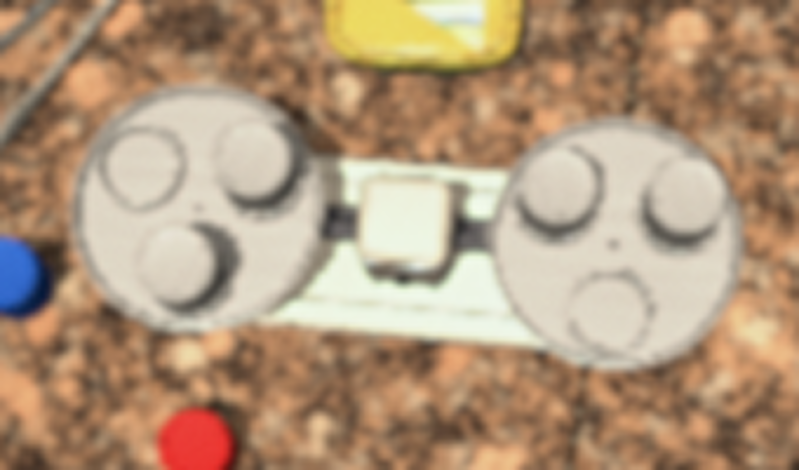

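View pics/top11f.png

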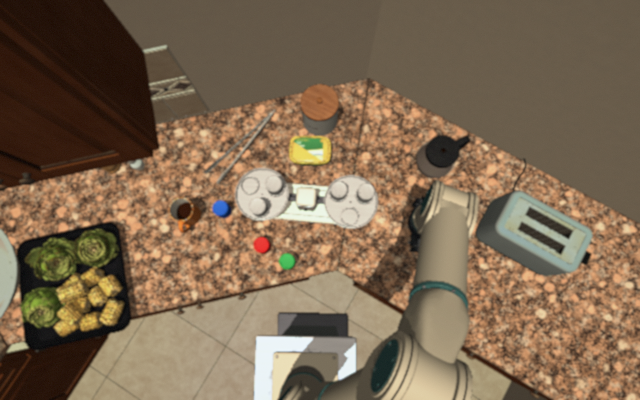

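```bash
python3 - <<'E'
from cell import *
print(read_state()["clock"]); print(finish_job())
E
```

```text
42.85
the job is handed in; nothing more can be done
None
```

I moved the matching pot across and seated it in a free well. The balance stayed level by itself with all four pots in their wells, and I handed the job in at 42.85 s of the 72 s allowed.

- **Shortfall:** I pressed the right tray down to level by its pot lid, with the lid at about 164 mm. It took about 6.27 N, so the right side was about 640 g short and the wanted pot had to weigh about 320 g.
- **Hefting:** The three left pots came out at about 169 g (front), 253 g (back right) and 331 g (back left). I set the first two back in their own wells and carried only the 331 g pot, to the right tray's back left well.
- **Seating:** The pot slid inside the collar with only small side force (up to about 1 N). It touched the floor at the expected height and rode the tray down to level, where the wrist force was zero.
- **Last checks:** With the gripper well clear, the trays stood at the same heights in the picture as when I held them level. The blue, red and green look-alikes, mug, tub, canister and lemon looked unmoved. The arm hid the garlic in the last top view, so I did not see it again.
- **Disagreements:**
  - The hefted weight is about 11 g above half the shortfall, within sensor noise, and the next pot is about 78 g lighter.
  - The two cameras put the balance about 5 mm apart in x. I relied on the top view and on what the jaws felt.
- **Refused move:** My first move command was refused for its format and moved nothing.

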